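# Seat the switch panel in its notched rails and close the keeper

### The arm

A 6-joint arm with a two-finger parallel gripper is mounted at the origin on the work surface. World frame = base frame: x ahead of the robot, y to its left, z up, the work surface at z = 0. Lengths are in m, angles in rad, forces in N, time in s.
With the tool pointing down it reaches from about 0.3 to 0.85 m from the base axis. Payload 5.4 kg.
Tool frame: the origin (TCP) lies at the very end of the fingers, on their centre line; the grasp point (between the pads) lies 19 mm behind it (grip_point_offset is the distance from the TCP to the grasp point, in m); z points along the fingers, x is the direction in which the jaws open and shut, and the axes are right-handed (so a half turn about z gives the same grasp; the last joint's range is limited). The gripper opens to 85 mm and grips with 20 to 120 N. Pads are 22 mm wide; open, the fingers measure 114 mm over their backs; the gripper's body (76 mm by 85 mm) begins 54 mm behind the grasp point. The pads swing forward as they close: fully open they stand 13 mm farther back than shut.
Start: joints at [0.991, 0.158, 1.597, -0, 1.386, -0.21], TCP at [0.208, 0.536, 0.231] pointing down, gripper open.
Joint ranges: [-2.91, 2.91], [-0.94, 2.29], [0.18, 2.7], [-1.29, 4.43], [0.17, 2.64], [-3, 3]. Speed limits (rad/s): [2.57, 2.57, 3.14, 3.14, 3.14, 3.14].

### API

Orientations are given as a unit quaternion [x, y, z, w].
In Python, from bench import observe, grab_frame, get_calibration, hand_in, recognise, silhouettes, pinpoint, grip_point_offset gives the robot as it stands.
- The arm moves only by the tool step_arm, never from a script. Its argument "series" is a list that holds one entry, the list of rows, each a list of 7 numbers: the shift along the tool's x, y, z in m, then the turn, a rotation vector about the tool's x, y, z in rad, then the closure in counts, from 0 (fully open) to 255 (shut). In form: [[[x, y, z, rx, ry, rz, gripper], ...]]. A call has 1 to 20 rows; each row shifts and turns the commanded pose from where the row before left it, along the tool's axes as they then stand; what a row does not reach is not made up. A row lasts 1/10 s, in which the tool goes at most 50 mm and 8.59 degrees, less where a joint would pass 70% of its speed; a pose out of reach is approached as far as the arm can. A call is refused whole if a number of a shift passes 0.05 or a number of a turn 0.15, either way. A call with a gripper value outside its range is refused whole. The fingers move at their own pace and stop on an object; the grip force is fixed at half the most. Time passes only in rows, so rows that do not move let the fingers close. It gives the time, the measured TCP pose, the force and the opening at its end, in the units of the state.
- observe(): the state, without advancing time (a new reading comes with each control period).
- grab_frame(name): name is "scene" or "side" or "wrist"; returns the picture (420x560x3 uint8, blue, green, red); there is no depth.
- get_calibration(name): a dict with "fx", "fy", "cx", "cy" (pixels), "R" (3x3) and "t" (3): a world point X has camera coordinates R X + t; the wrist camera has in their place "tool_from_camera" (4x4, takes a point from camera to tool coordinates, whose origin is the TCP and whose axes are the tool frame's). Camera axes: x right, y down, z forward; pixel columns grow to the right and rows downward; lengths in m; the calibration is good to about 2 mm. A picture is of the moment at which its call begins: read the wrist's pose just before it. get_calibration takes no time and is no camera call.
- hand_in(): hands the job in, once; it reports no verdict.
Trained networks look in the newest picture that a camera, given by its name, has taken for a name from the list of things; names that differ only in an ending like _2 or _b are one class to them, and where a whole thing is asked for, a point or a joint stands for the part that bears it (a point fixed in the world has none). Each returns a list of dicts, best first, with "score" (0 to 1); they miss things now and then, are a little off and sometimes report something else, mostly with a low value. They report only what shows in the picture. A call takes as long as a camera call. They do not tell look-alikes from the thing itself.
- recognise(camera, label): "bbox" ([centre column, centre row, width, height] in pixels, round what is visible of it).
- silhouettes(camera, label): "pixels" (420x560 bool, what is visible of it) and "bbox" ([centre column, centre row, width, height] in pixels, round what is visible of it).
- pinpoint(camera, label): "pixel" ([column, row] in pixels: a listed point, or the origin of a listed thing).
The state is a dict: "time": time; "joint_pos": joint angles; "qd": joint speeds; "joint_torque": joint torques, N m; "tool_pos": TCP position; "tool_rot": TCP orientation; "wrist_force": force on the tool from outside, world axes, zero at the start; "wrist_torque": the same for the moment, N m; "grip_width": finger opening in m.
Only numpy, scipy, OpenCV 4.12 (cv2) and the standard library are available. Lean on these libraries where they do the work, as an engineer would, in place of code of your own. Each camera call takes 0.05 s, during which the arm holds its last target.

### The job

With the fingertips only, push the loose switch panel along the two rails, away from the open near end and towards the clamp, until it drops down level into the rail notches. Then push the little brass keeper round by its post, as far as it goes, so that its bar lies over the panel's edge. Do not lift the panel out of the rails, do not start on the keeper before the panel has dropped, and leave the other parts on the bench where they are.

Things in the scene. Friction and masses are not known exactly. Their poses are not given: they have to be found in the camera images.
- fixture: Steel rail frame fixed to the bench. Origin: middle of the frame, at bench level; x is the sliding direction, towards the clamp, y left, z up. Two rails run from x=-120 to 120 mm at |y|=36 to 75 mm, tops 40 mm up. Outer lips rise to 60 mm, inner faces at |y|=66.5 mm; left lip open at x=4 to 70 mm. Between the rails it is free down to 10 mm above the bench, but for a bar 30 mm high at x=108 to 128.
- clamp (a point): Top middle of the cast aluminium bench clamp on the fixture's far end, at fixture x=150, y=0, 68 mm up. The clamp covers fixture x=122 to 185 mm, |y| under 35 mm; its screw reaches 92 mm up.
- seat (a point): Where the panel's origin lies once it has dropped: fixture x=60, y=0 mm, 34 mm up. Before that the panel slides with its origin 40 mm up. The rail notches (6 mm deep, 16 mm long, at fixture x=20 mm inner track, x=100 mm outer track) take all four feet at once, so the panel drops level by 6 mm, with 3 mm play each way along x; the notch walls then stop it.
- panel: Loose grey switch panel, 110 mm along x, 130 mm wide, 0.3 to 0.65 kg, on four feet 8 mm high. Origin midway between the feet's undersides; axes as the fixture's. Plate top 14 mm above the origin. It starts with its origin at fixture x=-62 to -12 mm, y=0. Toggle, starter and jewel stand on it at x=-20 to 44, y=-54 to 14 mm, up to 40 mm above the origin. Sliding it takes about 2 to 8 N.
- push_face (a point): The face to push: centre of the rear (-x) face of the panel's upturned flange, 55 mm behind the panel's origin and 19 mm above it. The flange is 70 mm wide, 8 mm thick and spans 8 to 30 mm above the origin; free behind and above.
- keeper (a joint): Keeper angle, rad. 0: bar points to the fixture's -x, beside the rail; negative: swung outward; starts at -0.55 to 0. Grows (anticlockwise from above) as it swings in over the panel, to its stop at 1.57, bar pointing to -y. Stays where left; about 1 N at the post moves it. Bar 46 mm long, 14 wide, 51 to 57 mm above the bench: 3 mm clear of a dropped panel, blocked by one not dropped.
- keeper_pivot (a point): Pivot axis of the keeper, at fixture x=55, y=87 mm, 51 mm above the bench (underside of the bar). Does not move in the fixture.
- keeper_post (a point): Top centre of the upright post on the keeper's free end, 40 mm from the pivot axis; the post is 12 mm in diameter, top 84 mm above the bench, standing 27 mm above the bar.
- compass_bowl: Bystander: open brass compass bowl, 84 mm across, 50 mm high; origin at the centre of its underside.
- spare_toggle: Bystander: loose ivory toggle switch, body 34 x 26 x 22 mm, 52 mm high with its lever; origin at the centre of its underside.
- spare_starter: Bystander: loose round chrome starter switch, 36 mm across, 50 mm high; origin at the centre of its underside.
Not all that is in view belongs to the job. There is more than one size of the panel; the job needs the middle-sized.

How it is judged:
By the outcome, as a careful person would: the job done as asked, in the order asked, and still so for the second after the job is handed in, with the robot touching nothing.
It also fails if it takes over 51 s, if anything falls off the work surface, if the arm or the gripper's body presses on something with over 40 N, if the wrist force passes 120 N, or if a joint passes its speed limit or range.

## Working session

There is one attempt and no reset: what is moved stays moved. The work goes in short steps, Python scripts to look and compute and a tool call to move; the robot and the scene stay as the last step left them, time stands still between calls to the robot, and variables do not carry over. Pictures are saved under pics/ and viewed, and the job is handed in when it is done.

Besides the shell and the picture viewer there is one more tool, called after "Emit:" as name(argument=value, ...) on one line, values as JSON. step_arm: Moves the arm, as the interface text tells. Its arguments: {"type":"object","properties":{"series":{"type":"array"}},"required":["series"]}

```bash
mkdir -p pics; ls; python3 - <<'E'
from bench import *
import cv2,json
s=observe(); print(s)
for c in ["scene","side","wrist"]:
    cv2.imwrite(f"pics/{c}0.png",grab_frame(c)); 
    print(c,{k:(v.tolist() if hasattr(v,'tolist') else v) for k,v in get_calibration(c).items()})
print(grip_point_offset)
E
```

```text
pics
{'time': 0.0, 'joint_pos': array([ 9.90854973e-01,  1.59069664e-01,  1.59822058e+00, -6.72617926e-06,
        1.38618925e+00, -2.10076921e-01]), 'qd': array([ 0.00146301, -0.00116068,  0.00016004, -0.00093525, -0.00060055,
       -0.00122033]), 'joint_torque': array([-8.15101066e-04, -3.96019328e+01, -3.31422365e+01, -3.72818349e-04,
        8.64643865e-03,  3.32406763e-06]), 'tool_pos': array([0.20753342, 0.53560595, 0.23031115]), 'tool_rot': array([ 8.25071714e-01,  5.65027235e-01, -8.71180264e-04,  3.62073456e-04]), 'wrist_force': array([-0.13113153,  0.35491295, -0.47241232]), 'wrist_torque': array([-0.01250121,  0.03714239, -0.05172555]), 'grip_width': 0.08525817484945883}
scene {'fx': 399.56739206265047, 'fy': 399.56739206265047, 'cx': 277.6115081979781, 'cy': 216.5282205984633, 'R': [[-0.1686968710333236, 0.9856679197164391, -0.0003431405451532482], [0.6069719999439451, 0.10360883298169096, -0.7879404806279594], [-0.7766121020094997, -0.13313137034538342, -0.6157513144463004]], 't': [0.08905602044373004, -0.27501834929183494, 1.3334700690359345]}
side {'fx': 426.4323212944669, 'fy': 426.4323212944669, 'cx': 278.3403560186013, 'cy': 206.21493187617915, 'R': [[0.7889202219668369, -0.6143816221379098, 0.011836627517487867], [-0.42843127862056263, -0.5637480230124932, -0.7061407834483543], [0.4405127953548534, 0.5520175621560391, -0.7079725193819016]], 't': [-0.42791474674945285, 0.2807684823353546, 0.6535672456956809]}
wrist {'fx': 365.7578126520826, 'fy': 365.7578126520826, 'cx': 276.76408629897475, 'cy': 214.34519483151823, 'tool_from_camera': [[0.9999999752099017, 0.00020282607523219363, 9.187914744354399e-05, -0.00015494886764477744], [-0.0002199648605894696, 0.9639257743886848, 0.2661710973878133, -0.06639336560823797], [-3.4578239326238955e-05, -0.2661711109995898, 0.9639257951074801, -0.14274953309882996], [0.0, 0.0, 0.0, 1.0]]}
0.0187
```

View pics/scene0.png

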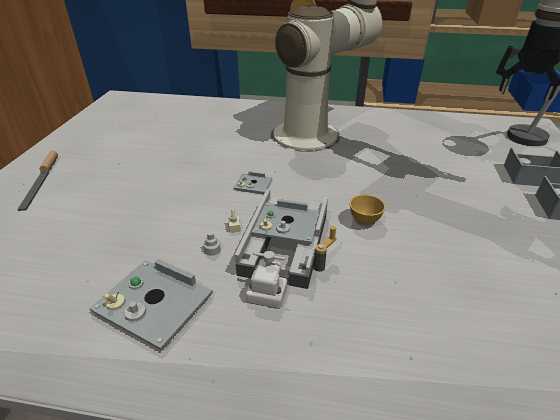

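View pics/side0.png

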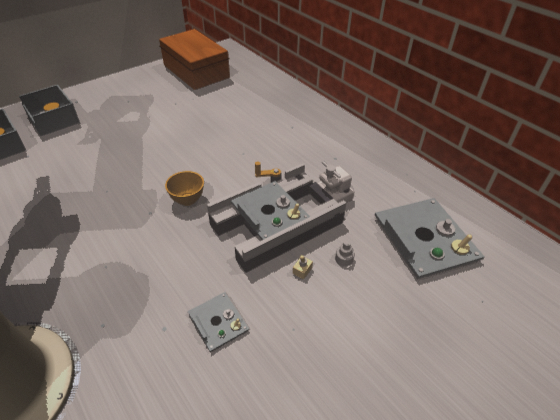

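View pics/wrist0.png

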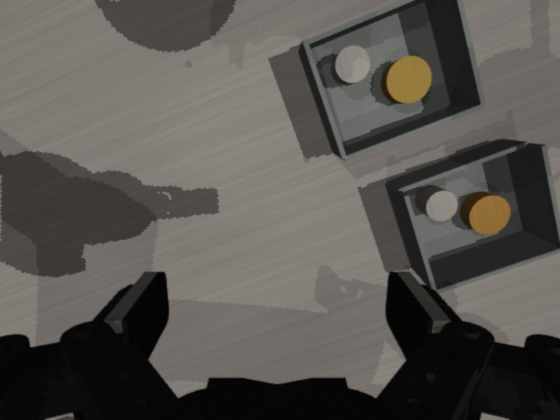

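Panels in the scene picture: large at (152,300), small at (254,182), and the middle-sized one in the rails at (288,222), which is the one I want. In the side picture they are at (430,237), (218,320) and (270,210). Next I locate everything with both cameras.

```bash
python3 - <<'E'
from bench import *
import cv2,numpy as np
out={}
for c in ["scene","side"]:
    im=grab_frame(c)
    for l in ["fixture","clamp","panel","push_face","keeper_pivot","keeper_post","seat","compass_bowl"]:
        r=pinpoint(c,l); out[c,l]=r
        print(c,l,[(np.round(d["pixel"],1).tolist(),round(d["score"],2)) for d in r[:4]])
def crop(c,x0,y0,x1,y1,s,n):
    cv2.imwrite(n,cv2.resize(grab_frame(c)[y0:y1,x0:x1],None,fx=s,fy=s,interpolation=cv2.INTER_CUBIC))
crop("scene",220,180,360,310,5,"pics/sc_crop.png")
crop("side",195,145,365,275,4.5,"pics/si_crop.png")
E
```

```text
scene fixture [([287.6, 242.1], 0.81)]
scene clamp [([268.0, 267.3], 0.84)]
scene panel [([255.1, 185.1], 0.97), ([154.0, 303.8], 0.79), ([287.0, 224.9], 0.78)]
scene push_face [([174.3, 272.7], 0.97), ([257.1, 175.5], 0.85), ([291.2, 204.0], 0.63)]
scene keeper_pivot [([321.5, 252.2], 0.73), ([286.7, 244.1], 0.18)]
scene keeper_post [([333.7, 225.5], 0.49)]
scene seat [([277.7, 246.8], 0.64)]
scene compass_bowl [([367.2, 219.7], 0.7)]
side fixture [([274.9, 225.2], 0.69), ([277.8, 173.5], 0.33)]
side clamp [([338.8, 174.6], 0.89)]
side panel [([425.2, 242.0], 0.91), ([267.8, 210.8], 0.84), ([216.7, 324.0], 0.8)]
side push_face [([397.2, 242.3], 0.94), ([245.9, 215.1], 0.78), ([198.8, 331.1], 0.64)]
side keeper_pivot [([277.2, 172.6], 0.7)]
side keeper_post []
side seat [([301.6, 203.6], 0.83)]
side compass_bowl [([184.9, 200.1], 0.93)]
```

View pics/sc_crop.png

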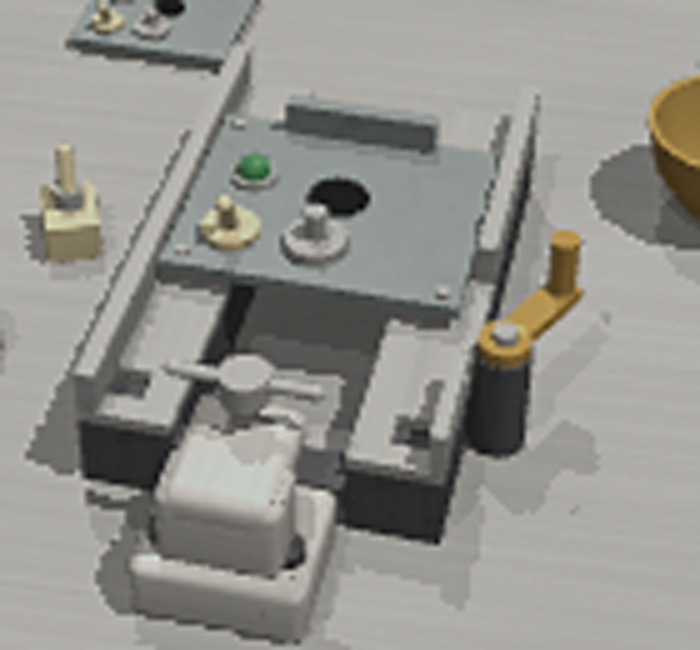

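View pics/si_crop.png

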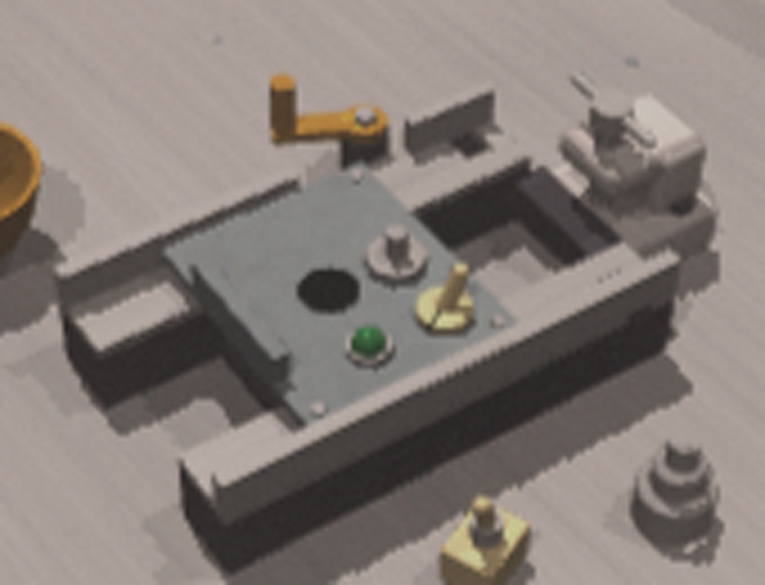

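```bash
cat > h.py <<'E'
import numpy as np
from scipy.optimize import least_squares
from bench import get_calibration
C={c:get_calibration(c) for c in ["scene","side"]}
def proj(c,X):
    k=C[c]; p=np.asarray(k["R"])@X+np.asarray(k["t"]); return np.array([k["fx"]*p[0]/p[2]+k["cx"],k["fy"]*p[1]/p[2]+k["cy"]])
def fx2w(f,P): # f=(x,y,yaw)
    c,s=np.cos(f[2]),np.sin(f[2]); return np.array([f[0]+c*P[0]-s*P[1],f[1]+s*P[0]+c*P[1],P[2]])
E
cat > fit.py <<'E'
from h import *
D=[("scene",(0,0,0),(287.6,242.1)),("scene",(.15,0,.068),(268,267.3)),("scene",(.055,.087,.051),(321.5,252.2)),("scene",(.06,0,.034),(277.7,246.8)),
("side",(0,0,0),(274.9,225.2)),("side",(.15,0,.068),(338.8,174.6)),("side",(.055,.087,.051),(277.2,172.6)),("side",(.06,0,.034),(301.6,203.6))]
PD=[("scene",0,.04,(287,224.9)),("side",0,.04,(267.8,210.8)),("scene",-.055,.059,(291.2,204)),("side",-.055,.059,(245.9,215.1))]
def pp(v): # v: x,y,yaw,panel x,keeper angle
    r=[proj(c,fx2w(v,P))-np.array(u) for c,P,u in D]
    r+=[proj(c,fx2w(v,(v[3]+dx,0,z)))-np.array(u) for c,dx,z,u in PD]
    a=v[4]; P=(.055-.04*np.cos(a),.087-.04*np.sin(a),.084)
    r+=[proj("scene",fx2w(v,P))-np.array((333.7,225.5))]
    return np.concatenate(r)
s=least_squares(pp,[.5,.05,0,-.04,-.2],loss="soft_l1",f_scale=1.5,max_nfev=300); v=s.x
print(np.round(v,4)); print(np.round(pp(v).reshape(-1,2),1).tolist())
for n,P in dict(post=(.055-.04*np.cos(v[4]),.087-.04*np.sin(v[4]),.084),push=(v[3]-.055,0,.059),pivot=(.055,.087,.051)).items(): print(n,np.round(fx2w(v,P),4))
print([np.round(proj("side",fx2w(v,(.055-.04*np.cos(v[4]),.087-.04*np.sin(v[4]),.084))),1)])
E
python3 fit.py
```

```text
[ 0.5482  0.0201 -0.1003 -0.014  -0.4867]
[[-2.7, 0.8], [-3.0, 0.0], [-1.8, -3.0], [0.1, 2.4], [-0.2, -2.7], [-4.6, -0.5], [-2.0, -0.0], [-2.8, -2.9], [-0.3, 0.6], [1.2, 1.0], [1.5, 0.5], [-0.9, 0.5], [-0.7, 2.1]]
post [0.5783 0.1234 0.084 ]
push [0.4795 0.0271 0.059 ]
pivot [0.6116 0.1012 0.051 ]
[array([256.7, 161.6])]
```

```bash
cat > fit2.py <<'E'
exec(open("fit.py").read().split("def pp")[0])
def u(x,y,s,o): return ((x+.5)/s-.5+o[0],(y+.5)/s-.5+o[1])
S=lambda x,y:u(x,y,5,(220,180)); I=lambda x,y:u(x,y,4.5,(195,145))
D+=[("scene",(.12,.075,0),S(440,540)),("scene",(.12,-.075,0),S(85,470)),("scene",(.12,-.075,.06),S(74,376)),("scene",(-.12,.075,.06),S(538,97)),
("side",(-.12,-.075,0),I(235,572)),("side",(.12,-.075,.06),I(678,256)),("side",(-.12,.075,.06),I(60,272)),("side",(-.12,-.075,.06),I(217,522)),("side",(-.12,-.036,.04),I(181,462)),
("side",(.004,.075,.06),I(299,182)),("side",(.07,.075,.06),I(407,122))]
PD+=[]
K=[("scene",S(566,237)),("side",I(283,80))]
def pp(v):
    r=[proj(c,fx2w(v,P))-np.array(q) for c,P,q in D]
    r+=[proj(c,fx2w(v,(v[3]+dx,0,z)))-np.array(q) for c,dx,z,q in PD]
    # flange rear top corners, side
    r+=[proj("side",fx2w(v,(v[3]-.055,.035,.07)))-I(193,268),proj("side",fx2w(v,(v[3]-.055,-.035,.07)))-I(281,362)]
    a=v[4]; P=(.055-.04*np.cos(a),.087-.04*np.sin(a),.084)
    r+=[proj(c,fx2w(v,P))-np.array(q) for c,q in K]
    return np.concatenate(r)
s=least_squares(pp,[.5,.05,0,-.04,-.2],loss="soft_l1",f_scale=1.5,max_nfev=300); v=s.x
print(np.round(v,4)); print(np.round(pp(v).reshape(-1,2),1).tolist())
for n,P in dict(post=(.055-.04*np.cos(v[4]),.087-.04*np.sin(v[4]),.084),push=(v[3]-.055,0,.059),pivot=(.055,.087,.051)).items(): print(n,np.round(fx2w(v,P),4))
E
python3 fit2.py
```

```text
[ 0.5496  0.0175 -0.0684 -0.0158 -0.508 ]
[[-4.0, 1.1], [-2.0, 0.9], [-2.1, -3.4], [-0.4, 2.9], [1.1, -2.3], [-4.6, -1.3], [-2.2, 0.4], [-2.0, -3.0], [-0.9, 0.5], [-1.3, 1.6], [-1.1, -0.8], [-1.1, -2.7], [-1.3, 0.8], [0.4, 0.2], [-2.0, -1.2], [1.3, -7.9], [-0.8, -1.4], [-2.9, -3.7], [-1.3, -1.3], [-1.6, 0.3], [1.9, 1.9], [-0.5, 0.2], [0.2, 2.0], [-0.7, -1.6], [-1.6, -0.7], [-0.3, 0.1], [-1.0, -0.3]]
post [0.5769 0.1223 0.084 ]
push [0.479  0.0223 0.059 ]
pivot [0.6104 0.1005 0.051 ]
```

```bash
cat > ov.py <<'E'
from h import *
import cv2
def overlay(v,tag):
    for c,o,s in [("scene",(220,180,360,310),5.),("side",(195,145,365,275),4.5)]:
        im=cv2.imread(f"pics/{c}0.png")[o[1]:o[3],o[0]:o[2]]; im=cv2.resize(im,None,fx=s,fy=s,interpolation=cv2.INTER_CUBIC)
        def L(a,b,col):
            q=[tuple(int(round((p+.5)*s-.5)) for p in proj(c,fx2w(v,P))-np.array(o[:2])) for P in (a,b)]; cv2.line(im,*q,col,1)
        for y in (-.075,.075,-.0665,.0665):
            L((-.12,y,.06),(.12,y,.06),(0,0,255))
        for y in (-.075,.075):
            L((-.12,y,0),(.12,y,0),(0,0,255))
            for x in (-.12,.12): L((x,y,0),(x,y,.06),(0,0,255))
        for y in (-.036,.036): L((-.12,y,.04),(.12,y,.04),(255,0,0))
        p=v[3]
        for z in(.048,.054):
            R=[(p-.055,-.065,z),(p+.055,-.065,z),(p+.055,.065,z),(p-.055,.065,z)]
            if z>.05:
                for i in range(4): L(R[i],R[(i+1)%4],(0,255,0))
        L((p-.055,-.035,.07),(p-.055,.035,.07),(0,255,255))
        a=v[4]; L((.055,.087,.057),(.055-.04*np.cos(a),.087-.04*np.sin(a),.057),(255,0,255)); L((.055-.04*np.cos(a),.087-.04*np.sin(a),.057),(.055-.04*np.cos(a),.087-.04*np.sin(a),.084),(255,0,255))
        cv2.imwrite(f"pics/ov_{c}_{tag}.png",im)
if __name__=="__main__":
    overlay([ 0.5496,0.0175,-0.0684,-0.0158,-0.508],"a")
E
python3 ov.py
```

```text
(no output)
```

View pics/ov_scene_a.png

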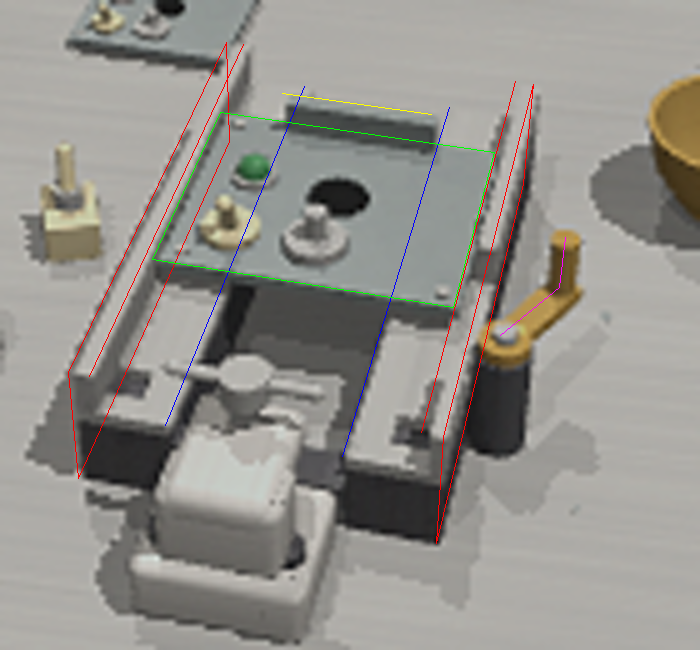

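View pics/ov_side_a.png

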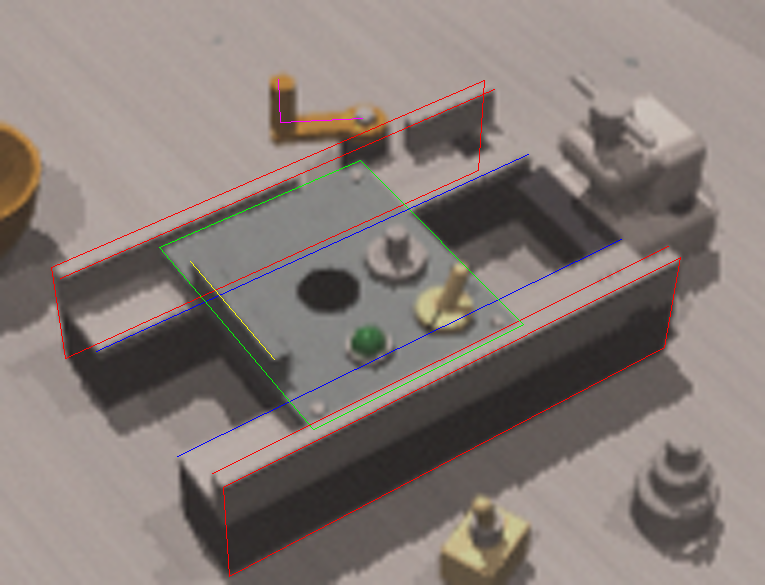

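Emit:
step_arm(series=[[[0,0,0,0,0,-0.1,0],[0,0,0,0,0,-0.1,150],[0,0,0,0,0,-0.1,150],[-0.0329,0.0169,0.002,0,0,0,150],[-0.0329,0.0169,0.002,0,0,0,150],[-0.0329,0.0169,0.002,0,0,0,150],[-0.0329,0.0169,0.002,0,0,0,150],[-0.0329,0.0169,0.002,0,0,0,150],[-0.0329,0.0169,0.002,0,0,0,150],[-0.0329,0.0169,0.002,0,0,0,150],[-0.0329,0.0169,0.002,0,0,0,150],[-0.0329,0.0169,0.002,0,0,0,150],[-0.0329,0.0169,0.002,0,0,0,150],[-0.0329,0.0169,0.002,0,0,0,150],[-0.0329,0.0169,0.002,0,0,0,150],[-0.0329,0.0169,0.002,0,0,0,150],[-0.0329,0.0169,0.002,0,0,0,150],[-0.0329,0.0169,0.002,0,0,0,150],[0,0,0,0,0,0,150],[0,0,0,0,0,0,150]]])

```text
time: 3.15
tool_pos: [0.4263, 0.0258, 0.2013]
tool_rot: [0.732, 0.681, 0.0, -0.0]
wrist_force: [-0.4, 1.1, 0.5]
grip_width: 0.0354
```

```bash
python3 - <<'E'
from bench import *
import cv2,numpy as np,pickle
s=observe(); print(s["time"],s["tool_pos"],s["tool_rot"],s["joint_pos"],s["grip_width"])
cv2.imwrite("pics/wrist1.png",grab_frame("wrist"))
pickle.dump(s,open("w1.pkl","wb"))
for l in ["push_face","keeper_pivot","keeper_post","clamp"]:
    print(l,[(np.round(d["pixel"],1).tolist(),round(d["score"],2)) for d in pinpoint("wrist",l)[:4]])
E
```

```text
3.15 [0.42626985 0.02581416 0.20127847] [ 7.31976040e-01  6.81330303e-01  2.09093633e-05 -3.09050155e-04] [-2.24389090e-01 -2.18227054e-01  2.02527722e+00  3.92843038e-04
  1.33503025e+00 -1.72363806e+00] 0.035427706146493376
push_face [([279.2, 263.9], 0.89), ([107.7, 39.1], 0.65), ([152.8, 278.5], 0.45)]
keeper_pivot []
keeper_post []
clamp []
```

View pics/wrist1.png

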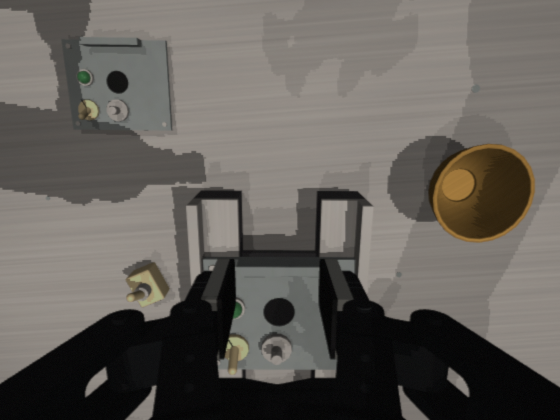

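```bash
python3 - <<'E'
import cv2
im=cv2.imread("pics/wrist1.png")[180:290,170:390]
cv2.imwrite("pics/w1c.png",cv2.resize(im,None,fx=3.6,fy=3.6,interpolation=cv2.INTER_CUBIC))
E
```

```text
(no output)
```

View pics/w1c.png

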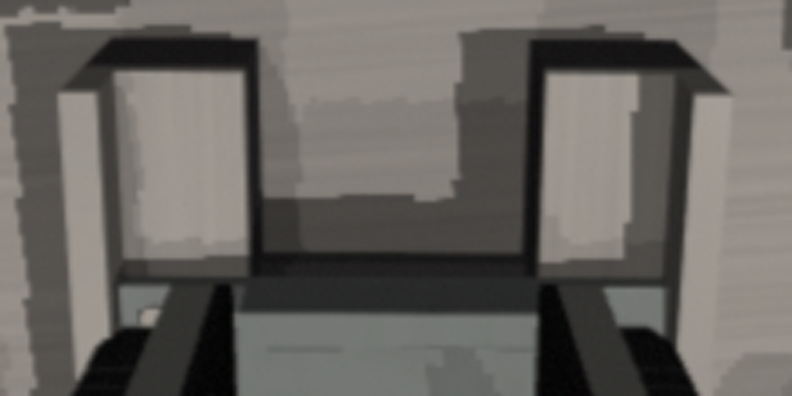

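```bash
cat > fit3.py <<'E'
src=open("fit2.py").read().split("s=least_squares")[0]
exec(src)
import pickle
from scipy.spatial.transform import Rotation as Ro
s1=pickle.load(open("w1.pkl","rb")); W=get_calibration("wrist")
T=np.eye(4); T[:3,:3]=Ro.from_quat(s1["tool_rot"]).as_matrix(); T[:3,3]=s1["tool_pos"]
Ti=np.linalg.inv(T@np.array(W["tool_from_camera"]))
def pw(X):
    p=Ti[:3,:3]@X+Ti[:3,3]; return np.array([W["fx"]*p[0]/p[2]+W["cx"],W["fy"]*p[1]/p[2]+W["cy"]])
w=lambda x,y:np.array([(x+.5)/3.6-.5+170,(y+.5)/3.6-.5+180])
WP=[((-.12,-.036,.04),w(243,70)),((-.12,.036,.04),w(544,71)),((-.12,-.075,.06),w(58,92)),((-.12,.075,.06),w(731,94)),((-.12,-.0665,.06),w(98,92)),((-.12,.0665,.06),w(694,94))]
WF=[((-.055,-.035,.07),w(236,312)),((-.055,.035,.07),w(538,312)),((-.055,-.035,.048),w(243,281)),((-.055,.035,.048),w(535,281))]
D=D[8:]; PD=[]
def qq(v):
    r=pp(v)
    e=[pw(fx2w(v,P))-q for P,q in WP]+[pw(fx2w(v,(v[3]+P[0],P[1],P[2])))-q for P,q in WF]
    return np.concatenate([r,1.5*np.concatenate(e)])
s=least_squares(qq,[.55,.0175,-.07,-.0158,-.5],loss="soft_l1",f_scale=1); v=s.x
print(np.round(v,4)); print(np.round(qq(v).reshape(-1,2),1).tolist())
for n,P in dict(post=(.055-.04*np.cos(v[4]),.087-.04*np.sin(v[4]),.084),push=(v[3]-.055,0,.059),pivot=(.055,.087,.051)).items(): print(n,np.round(fx2w(v,P),4))
np.save("v.npy",v)
E
python3 fit3.py
```

```text
[ 0.5504  0.0177 -0.0761 -0.0159 -0.4939]
[[-1.3, 1.0], [-1.7, 1.6], [-1.5, -0.8], [-0.7, -2.3], [-1.6, 0.3], [0.7, 0.3], [-1.7, -1.7], [1.0, -8.3], [-0.9, -1.9], [-2.4, -4.0], [-0.8, -1.5], [-0.4, -2.0], [-1.7, -1.1], [-0.6, 0.5], [-0.4, -0.4], [-1.0, 0.5], [0.2, 0.7], [-1.1, -0.5], [-0.3, -0.1], [-1.8, -0.4], [-0.8, -0.2], [0.1, 1.1], [4.0, 1.6], [1.3, -1.4], [0.7, -0.9]]
post [0.5782 0.1218 0.084 ]
push [0.4797 0.0231 0.059 ]
pivot [0.6118 0.1003 0.051 ]
```

Emit:
step_arm(series=[[[0.0015,0,0.03,0,0,0,150],[0,0,0.04,0,0,0,150],[0,0,0.04,0,0,0,150],[0,0,0.03,0,0,0,150],[0,0,0.013,0,0,0,150],[0,0.01,0,0,0,0,150],[0,0.015,0,0,0,0,150],[0,0.01,0,0,0,0,150],[0,0.004,0,0,0,0,150],[0,0.002,0,0,0,0,150],[0,0.002,0,0,0,0,150],[0,0.002,0,0,0,0,150]]])

```text
time: 4.6
tool_pos: [0.4706, 0.0247, 0.0482]
tool_rot: [0.731, 0.682, -0.0, -0.001]
wrist_force: [-3.7, -0.1, 2.5]
grip_width: 0.0353
```

Emit:
step_arm(series=[[[0,0.003,0,0,0,0,150],[0,0.004,0,0,0,0,150],[0,0.004,0,0,0,0,150],[0,0.004,0,0,0,0,150],[0,0.004,0,0,0,0,150],[0,0.004,0,0,0,0,150],[0,0.004,0,0,0,0,150],[0,0.004,0,0,0,0,150],[0,0.004,0,0,0,0,150],[0,0.004,0,0,0,0,150],[0,0.004,0,0,0,0,150],[0,0.004,0,0,0,0,150],[0,0.003,0,0,0,0,150],[0,0.002,0,0,0,0,150]]])

```text
time: 6.0
tool_pos: [0.5235, 0.0208, 0.0484]
tool_rot: [0.731, 0.682, -0.0, 0.0]
wrist_force: [-2.6, 0.3, 0.7]
grip_width: 0.0351
```

```bash
cat > look.py <<'E'
import sys
from bench import *
import cv2,numpy as np
t=sys.argv[1]; s=observe(); print(s["time"],s["tool_pos"],s["wrist_force"],s["joint_pos"])
b={"scene":(220,180,360,310),"side":(195,145,365,275)}
ims=[]
for c in b:
    im=grab_frame(c); cv2.imwrite(f"pics/{c}_{t}.png",im); o=b[c]; ims.append(cv2.resize(im[o[1]:o[3],o[0]:o[2]],(int((o[2]-o[0])*2.58),int(130*2.58)),interpolation=cv2.INTER_CUBIC))
cv2.imwrite(f"pics/both_{t}.png",np.hstack(ims)[:,:800])
E
python3 look.py a
```

```text
6.0 [0.52347473 0.02082687 0.04836499] [-2.64771877  0.29861769  0.72971068] [-1.91126521e-01  2.53388491e-01  1.88098760e+00 -4.05853535e-05
  1.00717682e+00 -1.69214833e+00]
```

View pics/both_a.png

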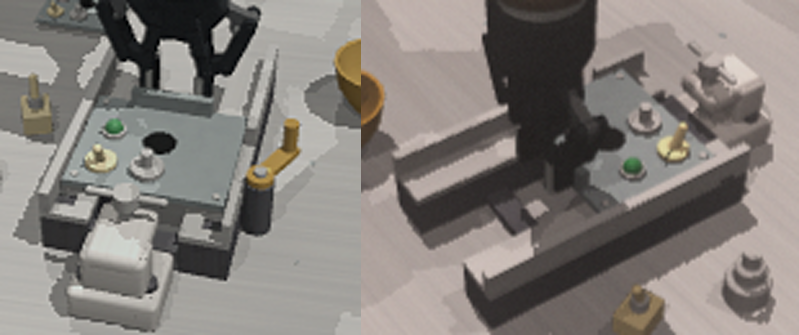

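The panel is sliding straight, with about 20 mm still to go. I'll continue slowly.

Emit:
step_arm(series=[[[0,0.003,0,0,0,0,150],[0,0.003,0,0,0,0,150],[0,0.003,0,0,0,0,150],[0,0.002,0,0,0,0,150],[0,0.002,0,0,0,0,150],[0,0.001,0,0,0,0,150]]])

```text
time: 6.7
tool_pos: [0.5373, 0.0199, 0.0484]
tool_rot: [0.731, 0.682, 0.0, 0.0]
wrist_force: [-3.4, 0.5, 2.4]
grip_width: 0.035
```

Emit:
step_arm(series=[[[0,0.0015,0,0,0,0,150],[0,0.0015,0,0,0,0,150],[0,0.001,0,0,0,0,150]]])

```text
time: 7.0
tool_pos: [0.5417, 0.0195, 0.0483]
tool_rot: [0.731, 0.682, 0.0, 0.0]
wrist_force: [-1.3, -1.3, -0.1]
grip_width: 0.0349
```

```bash
python3 look.py b
```

```text
7.0 [0.54168831 0.01950965 0.04833726] [-1.26222411 -1.27927872 -0.13717111] [-1.87077012e-01  2.93951967e-01  1.83030046e+00  6.39895440e-05
  1.01610604e+00 -1.68801971e+00]
```

View pics/both_b.png

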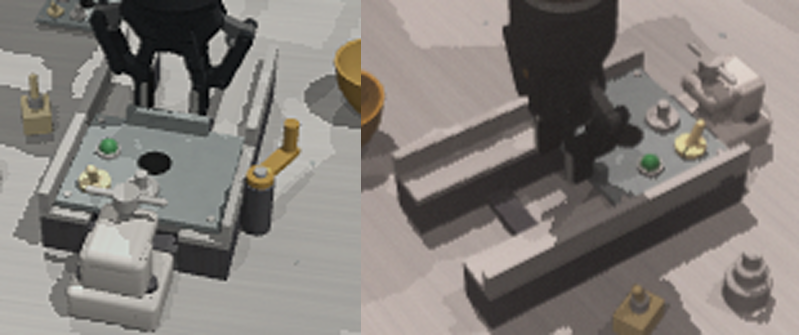

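Emit:
step_arm(series=[[[0,0.001,0,0,0,0,150],[0,0.001,0,0,0,0,150],[0,0.0005,0,0,0,0,150]]])

```text
time: 7.4
tool_pos: [0.5435, 0.0194, 0.0483]
tool_rot: [0.731, 0.682, -0.0, -0.0]
wrist_force: [-3.5, -0.3, 2.1]
grip_width: 0.0351
```

Emit:
step_arm(series=[[[0,0.001,0,0,0,0,150],[0,0.001,0,0,0,0,150]]])

```text
time: 7.6
tool_pos: [0.5456, 0.0194, 0.0483]
tool_rot: [0.731, 0.682, -0.0, -0.0]
wrist_force: [-3.4, 1.1, 2.5]
grip_width: 0.035
```

```bash
python3 look.py c; python3 - <<'E'
import cv2
im=cv2.imread("pics/scene_c.png")[180:310,220:360]
cv2.imwrite("pics/scc.png",cv2.resize(im,None,fx=4.5,fy=4.5,interpolation=cv2.INTER_CUBIC))
E
```

```text
7.6 [0.54559545 0.01935435 0.04828371] [-3.36572034  1.12527465  2.50331732] [-1.85988824e-01  3.03789592e-01  1.81791080e+00  4.30382892e-05
  1.02005381e+00 -1.68709439e+00]
```

View pics/scc.png

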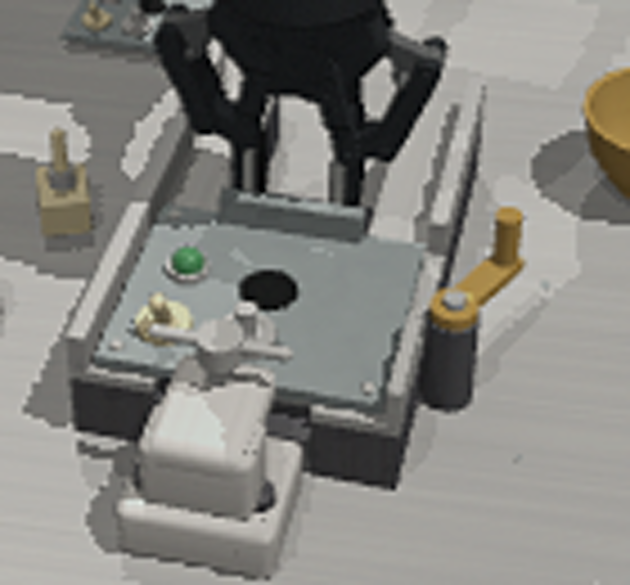

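Emit:
step_arm(series=[[[0,0.001,0,0,0,0,150],[0,0.001,0,0,0,0,150]]])

```text
time: 7.9
tool_pos: [0.5465, 0.0193, 0.0481]
tool_rot: [0.731, 0.682, -0.001, -0.001]
wrist_force: [-8.8, 0.7, 5.3]
grip_width: 0.035
```

Emit:
step_arm(series=[[[0,0.001,0,0,0,0,150],[0,0.001,0,0,0,0,150]]])

```text
time: 8.1
tool_pos: [0.5467, 0.0194, 0.0478]
tool_rot: [0.731, 0.682, -0.003, -0.003]
wrist_force: [-14.9, -0.1, 10.8]
grip_width: 0.0353
```

Emit:
step_arm(series=[[[0,0.001,0,0,0,0,150],[0,0.001,0,0,0,0,150]]])

```text
time: 8.3
tool_pos: [0.5467, 0.0194, 0.0474]
tool_rot: [0.731, 0.682, -0.004, -0.005]
wrist_force: [-21.1, 0.8, 17.2]
grip_width: 0.0353
```

Emit:
step_arm(series=[[[0,-0.004,0,0,0,0,150],[0,-0.006,0,0,0,0,150],[0,-0.015,0,0,0,0,150],[0,-0.015,0,0,0,0,255],[0,0,-0.03,0,0,0,255],[0,0,-0.04,0,0,0,255],[0,0,-0.04,0,0,0,255],[0,0,-0.02,0,0,0,255],[0,0,0,0,0,0,255]]])

```text
time: 9.2
tool_pos: [0.5149, 0.0211, 0.1827]
tool_rot: [0.731, 0.682, 0.003, 0.004]
wrist_force: [0.1, -0.2, -0.2]
grip_width: -0.0
```

```bash
python3 look.py d; python3 - <<'E'
import cv2
from bench import *
from ov import *
import h,pickle
s=observe(); w=grab_frame("wrist"); cv2.imwrite("pics/wrist_d.png",w); pickle.dump(s,open("wd.pkl","wb"))
print(s["tool_pos"],s["tool_rot"])
v=np.load("v.npy")
for c,o,sc in [("scene",(220,180,360,310),4.5),("side",(195,145,365,275),4.5)]:
    im=cv2.imread(f"pics/{c}_d.png")[o[1]:o[3],o[0]:o[2]]; im=cv2.resize(im,None,fx=sc,fy=sc,interpolation=cv2.INTER_CUBIC)
    for z,col in((.054,(0,0,255)),(.048,(0,255,0))):
        p=.0615
        R=[fx2w(v,P) for P in[(p-.055,-.065,z),(p+.055,-.065,z),(p+.055,.065,z),(p-.055,.065,z)]]
        q=np.array([(proj(c,X)-o[:2]+.5)*sc-.5 for X in R]).round().astype(int)
        cv2.polylines(im,[q],True,col,1)
        R=[fx2w(v,P) for P in[(p-.055,-.035,z+.016),(p-.055,.035,z+.016)]]
        q=np.array([(proj(c,X)-o[:2]+.5)*sc-.5 for X in R]).round().astype(int)
        cv2.polylines(im,[q],False,col,1)
    cv2.imwrite(f"pics/{c}_dc.png",im)
E
```

```text
9.2 [0.51487974 0.02107479 0.1826647 ] [ 0.13155834 -0.17580078 -0.19292764] [-1.93999729e-01  3.84425514e-02  1.82488512e+00  1.39288279e-04
  1.26820612e+00 -1.69505071e+00]
[0.51195845 0.02158347 0.17817538] [7.31372493e-01 6.81977874e-01 4.08654040e-04 5.37349436e-04]
```

View pics/scene_dc.png

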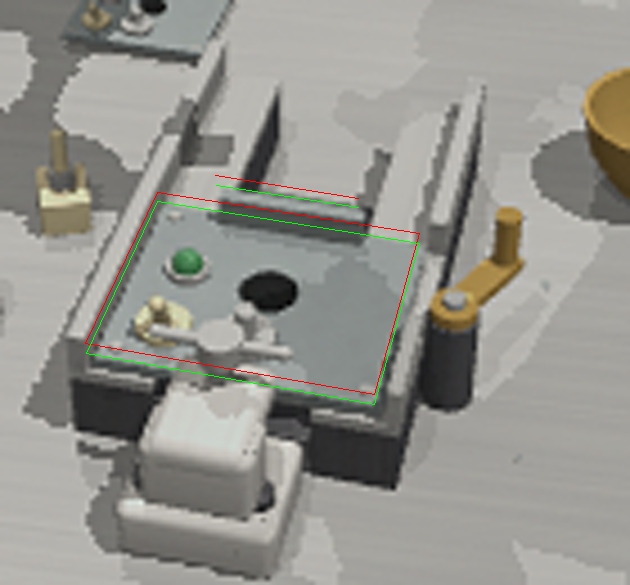

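View pics/side_dc.png

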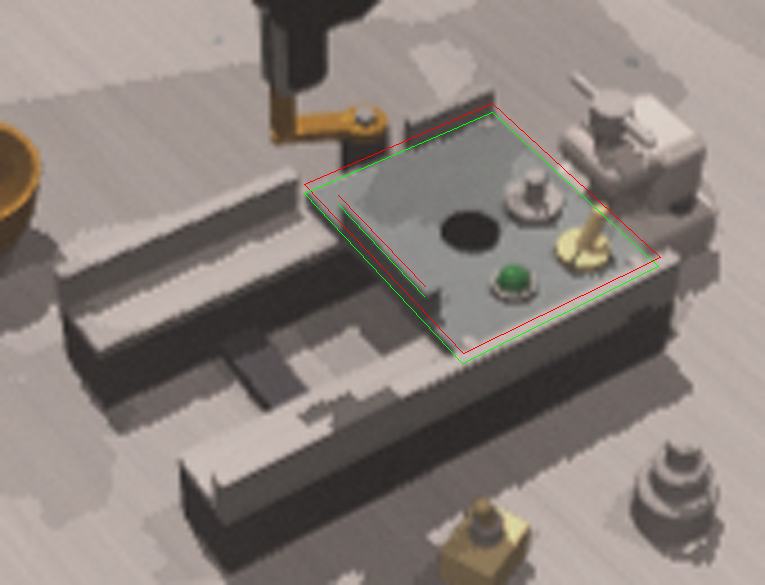

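View pics/wrist_d.png

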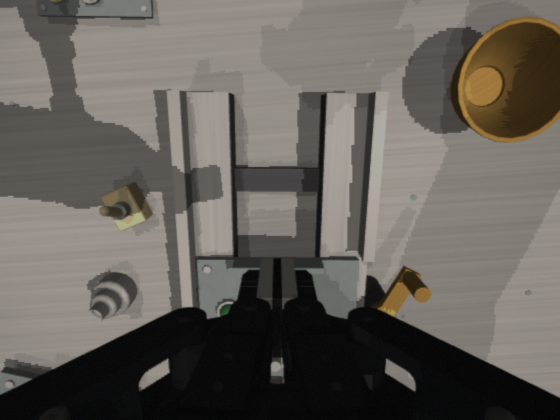

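The panel matches the dropped outline (green) in both views, and it stopped hard at the notch wall. Now I measure the post from the wrist view and plan the arc.

```bash
python3 - <<'E'
from bench import get_calibration,observe
from h import *
import pickle,cv2
from scipy.spatial.transform import Rotation as Ro
s=pickle.load(open("wd.pkl","rb")); W=get_calibration("wrist"); v=np.load("v.npy")
T=np.eye(4); T[:3,:3]=Ro.from_quat(s["tool_rot"]).as_matrix(); T[:3,3]=s["tool_pos"]; T=T@np.array(W["tool_from_camera"])
def ray(u,z):
    d=T[:3,:3]@np.array([(u[0]-W["cx"])/W["fx"],(u[1]-W["cy"])/W["fy"],1]); return T[:3,3]+d*(z-T[2,3])/d[2]
P=ray((423,294),.084); print("post wrist",P)
c,sn=np.cos(v[2]),np.sin(v[2]); d=P[:2]-v[:2]; print("fixture",c*d[0]+sn*d[1],-sn*d[0]+c*d[1])
for l in ["compass"]: print(ray((510,80),.05))
print(observe()["tool_pos"],observe()["tool_rot"])
im=cv2.imread("pics/wrist_d.png")[240:330,350:450]; cv2.imwrite("pics/wdc.png",cv2.resize(im,None,fx=6,fy=6,interpolation=cv2.INTER_CUBIC))
E
```

```text
post wrist [0.57728414 0.12146089 0.084     ]
fixture 0.018935372220918113 0.10551713470850176
[0.43473846 0.18962691 0.05      ]
[0.51112393 0.02173653 0.17703356] [ 7.31375734e-01  6.81974435e-01 -3.60691825e-04 -5.24731202e-04]
```

View pics/wdc.png

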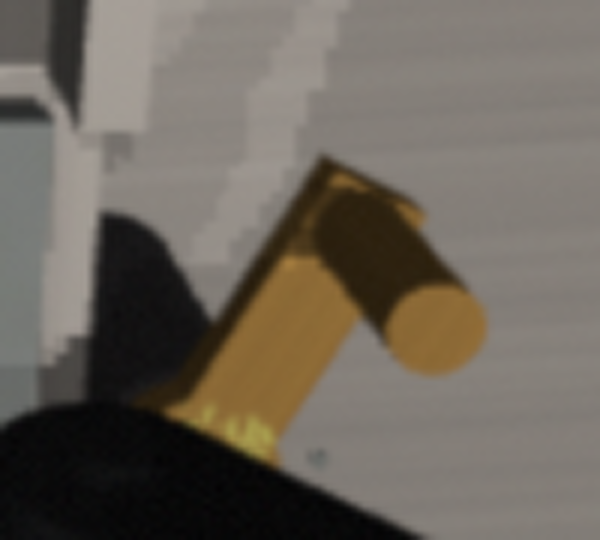

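Emit:
step_arm(series=[[[0,0,0,0,0,0.1462,255],[0,0,0,0,0,0.1462,255],[0,0,0,0,0,0.1462,255],[0,0,0,0,0,0.1462,255],[0,0,0,0,0,0.1462,255],[0,0,0,0,0,0.1462,255],[0,0,0,0,0,0.1462,255],[0,0,0,0,0,0.1462,255],[0,0,0,0,0,0.1462,255],[0,0,0,0,0,0.1462,255],[0,0,0,0,0,0.1462,255],[0,0,0,0,0,0.1462,255],[0,0,0,0,0,0.1462,255],[0,0,0,0,0,0.1462,255],[0.0049,-0.035,0,0,0,0,255],[0,-0.04,0,0,0,0,255],[0,-0.04,0,0,0,0,255],[0,-0.0297,0,0,0,0,255],[0,0,0,0,0,0,255],[0,0,0,0,0,0,255]]])

```text
time: 11.35
tool_pos: [0.5899, 0.143, 0.176]
tool_rot: [0.963, -0.269, -0.002, 0.001]
wrist_force: [0.8, 0.2, 0.6]
grip_width: -0.0001
```

```bash
cat > st.py <<'E'
from bench import observe
import numpy as np
from scipy.spatial.transform import Rotation as Ro
s=observe(); R=Ro.from_quat(s["tool_rot"]).as_matrix()
yaw=np.arctan2(R[1,0],R[0,0]); p=s["tool_pos"]
piv=np.array([.6118,.1003]); d=piv-p[:2]
print(s["time"],p,"yaw",yaw,"a",yaw+.076,"pivot in tool xy",R[:2,0]@d,R[:2,1]@d,s["wrist_force"],"tilt",R[:,2])
E
python3 st.py
```

```text
11.35 [0.58993238 0.14300018 0.17599981] yaw -0.5447417635784972 a -0.46874176357849723 pivot in tool xy 0.04082947622852917 0.025188270479963592 [0.77449998 0.23615226 0.61860349] tilt [-3.63965875e-03 -4.80353226e-04 -9.99993261e-01]
```

Emit:
step_arm(series=[[[0,0,0.04,0,0,0,255],[0,0,0.04,0,0,0,255],[0,0,0.02,0,0,0,255],[0,0,0.01,0,0,0,255],[0,0.004,0,0,0,0,255],[0,0.004,0,0,0,0,255],[-0.0015,0.0041,0,0,0,-0.1,255],[-0.0015,0.0041,0,0,0,-0.1,255],[-0.0015,0.0041,0,0,0,-0.1,255],[-0.0015,0.0041,0,0,0,-0.1,255],[-0.0015,0.0041,0,0,0,-0.1,255]]])

```text
time: 12.45
tool_pos: [0.5742, 0.1191, 0.0705]
tool_rot: [1.0, -0.021, 0.002, -0.0]
wrist_force: [0.1, 0.5, -1.3]
grip_width: -0.0001
```

```bash
python3 st.py; python3 look.py e
```

```text
12.45 [0.57423455 0.1191436  0.0704831 ] yaw -0.04194460450115541 a 0.034055395498844586 pivot in tool xy 0.038322270104597274 0.017251914578023442 [ 0.10557109  0.52379119 -1.33320653] tilt [ 3.94985470e-03  4.64139088e-04 -9.99992092e-01]
12.45 [0.57423455 0.1191436  0.0704831 ] [ 0.10557109  0.52379119 -1.33320653] [-1.56762179e-03  3.58449692e-01  1.69530818e+00  5.32178865e-04
  1.08388571e+00  4.01276704e-02]
```

View pics/both_e.png

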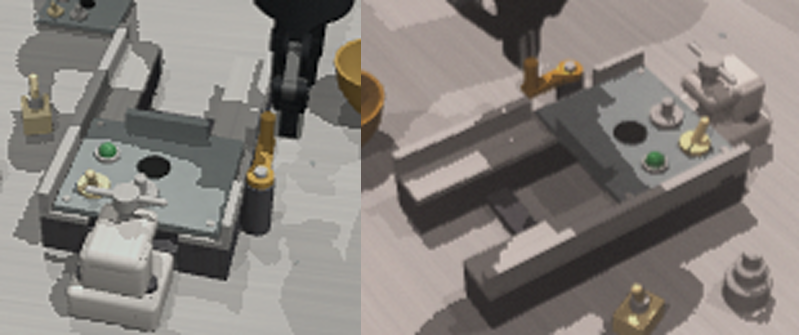

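The keeper is moving with the fingertip, now at an angle near 0. I'll continue the arc.

Emit:
step_arm(series=[[[-0.0015,0.0041,0,0,0,-0.1,255],[-0.0015,0.0041,0,0,0,-0.1,255],[-0.0015,0.0041,0,0,0,-0.1,255],[-0.0015,0.0041,0,0,0,-0.1,255],[-0.0015,0.0041,0,0,0,-0.1,255],[-0.0015,0.0041,0,0,0,-0.1,255],[-0.0015,0.0041,0,0,0,-0.1,255],[-0.0015,0.0041,0,0,0,-0.1,255],[-0.0015,0.0041,0,0,0,-0.1,255],[-0.0015,0.0041,0,0,0,-0.1,255]]])

```text
time: 13.55
tool_pos: [0.576, 0.0776, 0.0696]
tool_rot: [0.888, 0.46, 0.001, 0.0]
wrist_force: [0.5, 0.7, 0.2]
grip_width: -0.0003
```

```bash
python3 st.py
```

```text
13.55 [0.57596698 0.07755335 0.06962593] yaw 0.9554340086555085 a 1.0314340086555085 pivot in tool xy 0.03925883179528056 0.01612927148588282 [0.53596012 0.72318744 0.17361042] tilt [ 1.90638914e-03  3.52556871e-04 -9.99998121e-01]
```

Emit:
step_arm(series=[[[-0.0015,0.0041,0,0,0,-0.1,255],[-0.0015,0.0041,0,0,0,-0.1,255],[-0.0015,0.0041,0,0,0,-0.1,255],[-0.0015,0.0041,0,0,0,-0.1,255],[-0.0015,0.0041,0,0,0,-0.1,255],[0,0.001,0,0,0,0,255],[0,0.001,0,0,0,0,255]]])

```text
time: 14.25
tool_pos: [0.5917, 0.0624, 0.069]
tool_rot: [0.748, 0.663, -0.001, -0.001]
wrist_force: [-7.9, 1.1, 6.0]
grip_width: 0.0
```

Emit:
step_arm(series=[[[0,0.001,0,0,0,0,255],[0,0.001,0,0,0,0,255]]])

```text
time: 14.45
tool_pos: [0.5919, 0.0624, 0.0689]
tool_rot: [0.748, 0.663, -0.003, -0.002]
wrist_force: [-15.8, -0.0, 11.7]
grip_width: -0.0002
```

```bash
python3 st.py
```

```text
14.45 [0.59193031 0.06241419 0.06885648] yaw 1.4504142360679 a 1.5264142360679 pivot in tool xy 0.03999778974455898 0.015175510921800285 [-15.81541128  -0.04637864  11.74135326] tilt [-7.16996700e-03  5.36782178e-05 -9.99974294e-01]
```

The post has stopped against something firm, at an angle of about 1.57. Retreating to check.

Emit:
step_arm(series=[[[0,-0.004,0,0,0,0,255],[0,-0.006,0,0,0,0,255],[0,-0.006,0,0,0,0,255],[0,0,-0.03,0,0,0,255],[0,0,-0.04,0,0,0,255],[0,-0.03,-0.03,0,0,0,255],[0,-0.04,-0.01,0,0,0,255],[0,-0.04,0,0,0,0,255],[0,-0.02,0,0,0,0,255],[0,0,0,0,0,0,255],[0,0,0,0,0,0,255]]])

```text
time: 15.55
tool_pos: [0.4503, 0.079, 0.1787]
tool_rot: [0.747, 0.664, 0.001, 0.001]
wrist_force: [-0.5, -0.6, 0.7]
grip_width: -0.0003
```

```bash
python3 look.py f; python3 - <<'E'
import cv2
from bench import *
from h import *
v=np.load("v.npy")
for c,o,sc in [("scene",(220,180,360,310),4.5),("side",(195,145,365,275),4.5)]:
    im=cv2.imread(f"pics/{c}_f.png")[o[1]:o[3],o[0]:o[2]]; im=cv2.resize(im,None,fx=sc,fy=sc,interpolation=cv2.INTER_CUBIC)
    q=np.array([(proj(c,fx2w(v,P))-o[:2]+.5)*sc-.5 for P in [(.055,.087,.057),(.055,.047,.057),(.055,.047,.084)]]).round().astype(int)
    cv2.polylines(im,[q],False,(255,0,255),1)
    cv2.imwrite(f"pics/{c}_fc.png",im)
E
```

```text
15.55 [0.4502538  0.07897937 0.17873175] [-0.490809   -0.6079197   0.67455912] [-9.16725029e-02 -1.09038499e-01  1.97632683e+00 -1.17009662e-04
  1.27227001e+00 -1.54511953e+00]
```

View pics/scene_fc.png

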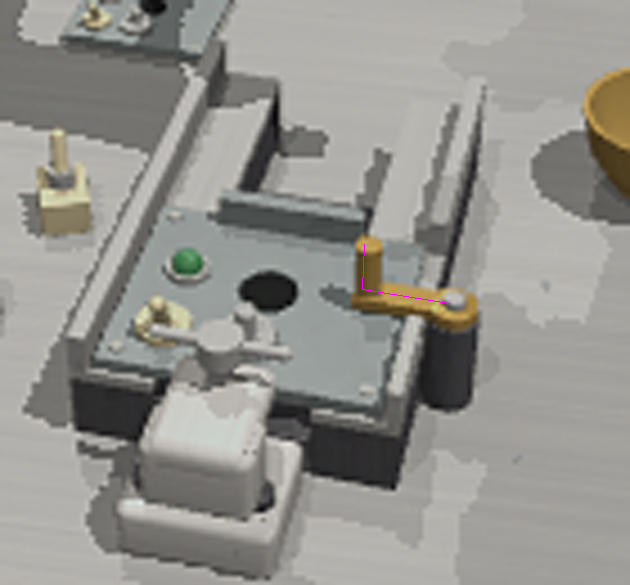

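View pics/side_fc.png

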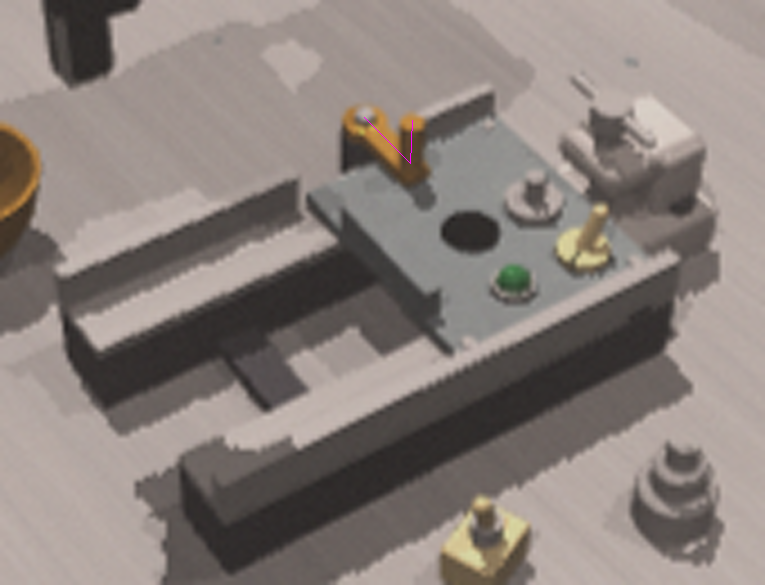

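View pics/side_f.png

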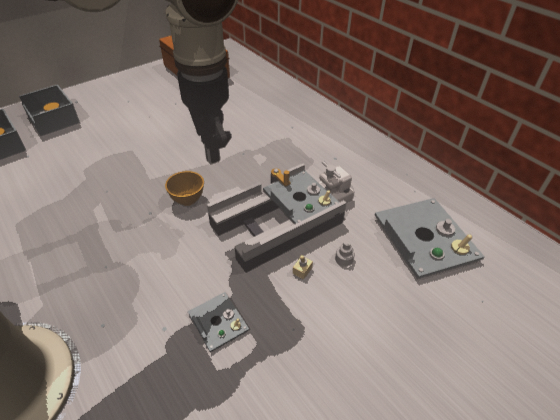

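The keeper lies over the panel's left edge, at the predicted stop pose in both views. The bowl, toggle, starter and spare panels are where they were, and the arm is clear of everything.

```bash
python3 -c "
from bench import *
print(hand_in())"
```

```text
the job is handed in; nothing more can be done
None
```

I pushed the middle-sized panel along the rails by its flange until it dropped into the notches. Then I swung the keeper round by its post to its stop, and handed the job in at about 15.7 s. No verdict was reported.

- **Panel:** It stopped hard against the notch wall, with the push force rising from about 3 N to 21 N and no further travel. The pictures matched the model outline for a dropped panel, not a sliding one, in both the scene and side views. I confirmed this before touching the keeper.
- **Keeper:** It stopped hard at about 16 N. The pictures show its bar over the panel's edge, within about 2 pixels of where the 1.57 rad stop should be. I estimated the angle from the pictures and the tool pose, as nothing measures it directly.
- **Everything else:** The bowl, loose toggle, loose starter and other panels look unmoved, and the arm is clear of all parts.
- **Disagreements:** The networks' points on the fixture were up to about 4 pixels off my fit of its corners, and one corner I picked by hand was about 8 pixels off. I relied on the corner fit with the wrist view, and both contacts came within about 3 mm of where it predicted.

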